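# Dot-punch a sample tag on the sprung marking station

### The job

Take the blue-handled dot punch out of its stand and mark the green aluminium tag on the marking station: set the punch upright inside the white disc with the red rim, press straight down with a steady 12 N or so for about a second (never 20 N or more), then lift it straight off without sliding it or shifting the tag. Put the punch back in its own stand, fully home and upright, let go of it, and leave everything else where it is.

Things in the scene. Friction and masses are not known exactly. Their poses are not given: they have to be found in the camera images.
- punch: The blue dot punch, loose, about 0.14 kg, 102 mm tall, standing in stand at any yaw. Origin: centre of its flat working face (the bottom, 10 mm across); z up the punch. Steel shank 14 mm across (10 mm at the foot, tapering over 6 mm) up to 40 mm, collar 28 mm across from 40 to 44 mm, square blue handle 22 x 22 mm (flat sides facing its x and y axes) from 44 to 100 mm.
- stand: Grey block 70 x 70 x 45 mm, fixed to the bench, holding the blue punch. Origin: centre of its underside. A round blind socket in the middle of its top, 17 mm across, 32 mm deep, 2 mm chamfer: with the punch home its working face is 13 mm above the bench and its collar 8 mm above the block. The two stands may swap sides of the bench.
- stand_hole0 (a point): Centre of the mouth of the blue punch's socket, level with the top of the block (45 mm above the bench). The socket runs straight down from here.
- tag: Loose green-anodised aluminium tag 60 x 36 x 3 mm, 20 g, lying flat on the platen of the marking station. Origin: centre of its underside; x along its length, towards the disc. A small dark hole is at its other end.
- tag_spot (a point): Centre of the place to mark, on the tag's upper face: a white disc 20 mm across with a red rim 26 mm across, 14 mm from the tag's middle along its x axis. The dot has to fall inside the white disc: the punch's working face within 5 mm of this point, sideways.
- nest (a point): Middle of the upper face of the platen, a dark steel plate 80 x 56 mm on which the tag lies flat, about 38 to 52 mm above the bench (it varies). A lip 2.5 mm high runs round it; the tag has 6 mm of play inside the lip on every side and nothing holds it down: sideways pull moves it.
- station: The marking station: blue block 110 x 100 mm, fixed to the bench, carrying the platen. Under a light touch (1 to 3 N) the platen first sinks 1 to 6 mm, differently each time; then it seats on a stiff spring that adds several newtons per mm over another 6 mm at most. All springs back. Only the force felt at the tool tells how hard the punch presses. Origin: centre of its underside.
- other_punch: The same kind of punch with an orange handle, in a like stand of its own. Not to be used. Origin at its bottom face.
- other_stand: The orange punch's stand, fixed, 70 x 70 x 45 mm. Origin: centre of its underside.
- tray: Bystander: white open tray 110 x 90 x 25 mm with a spare tag in it. Origin: centre of its underside.
- spare_tag: Bystander: spare plain green aluminium tag 60 x 36 x 3 mm in the white tray. Origin: centre of its underside.
- jar: Bystander: clear jar with a red cap, 60 mm across, 90 mm tall. Origin: centre of its underside.
- beaker: Bystander: glass beaker 68 mm across, 90 mm tall. Origin: centre of its underside.
- dish: Bystander: flat closed glass dish 90 mm across, 15 mm tall. Origin: centre of its underside.
- pen: Bystander: white marker pen 125 x 11 x 11 mm with a green cap, lying on the bench. Origin: middle of its underside.
- tube_rack: Bystander: blue tube rack 70 x 200 mm, 98 mm tall with its tubes, fixed to the bench beyond the work. Origin: centre of its underside.
There are look-alikes about, which are no part of the job. What is shaped like the tag but brown or yellow is not meant.

How it is judged (in metres and radians):
On the way, in this order (a step that is already met when the one before it is completed fails the run):
1. the blue punch is lifted clear of its stand (z of punch in the frame of stand above 0.05 m), for 0.1 s.
2. the upright punch presses the tag inside the white disc with 9 to 15 N for 0.6 s without a break (contact force between punch and tag between 9 and 15 N and horizontal distance between punch and tag_spot below 0.005 m and angle between punch's own z axis and vertical below 0.09 rad), for 0.6 s.
3. the punch is lifted off, 10 mm or more above the tag (contact force between punch and tag below 0.1 N and z of punch in the frame of tag_spot above 0.01 m), for 0.1 s.
At the end, for the whole second after the job is handed in: The blue punch stands at rest in its own stand, fully home (working face within 4 mm of the socket floor, within 5 mm of the socket's axis, tilted less than 0.12 rad), and the tag lies flat on the platen, its middle within 3.5 mm of the platen's middle (horizontal distance between punch and stand_hole0 below 0.005 m and z of punch in the frame of stand between 0.008 and 0.017 m and angle between punch's own z axis and vertical below 0.12 rad and linear speed of punch below 0.02 m/s and horizontal distance between tag and nest below 0.0035 m and z of tag in the frame of nest below 0.0025 m and angle between tag's own z axis and vertical below 0.05 rad); the robot touches nothing.
It fails at once if the punch presses the tag with 20 N or more (contact force between punch and tag above 20 N).
It fails at once if the punch bears on the tag (over 1.5 N) more than 6 mm from the middle of the white disc: set down wrong, or slid (contact force between punch and tag above 1.5 N and horizontal distance between punch and tag_spot above 0.006 m).
It fails at once if the punch bears on the tag (over 3 N) while leaning more than 0.12 rad (contact force between punch and tag above 3 N and angle between punch's own z axis and vertical above 0.12 rad).
It fails at once if the tag is shifted: its middle more than 3.5 mm from the platen's middle (horizontal distance between tag and nest above 0.0035 m).
It fails at once if the orange punch, spare tag, tray, jar, beaker, dish or pen is moved by more than 25 mm (distance of any of other_punch, spare_tag, tray, jar, beaker, dish, pen from where it was at the start of the episode above 0.025 m).
It also fails if it takes over 70 s, if anything falls off the work surface, if the arm or the gripper's body presses on something with over 40 N, if the wrist force passes 120 N, or if a joint passes its speed limit or range.

### The arm

A 6-joint arm with a two-finger parallel gripper is mounted at the origin on the work surface. World frame = base frame: x ahead of the robot, y to its left, z up, the work surface at z = 0. Lengths are in mm, angles in rad, forces in N, time in s.
With the tool pointing down it reaches from about 275 to 750 mm from the base axis. Payload 10.2 kg.
Tool frame: the origin (TCP) lies midway between the tips of the shut fingers; the grasp point (between the pads) lies 19 mm behind it; z points along the fingers, y is the line along which they close (so a half turn about z gives the same grasp; the last joint's range is limited). The gripper opens to 85 mm and grips with 20 to 120 N. Pads are 22 mm wide; open, the fingers measure 114 mm over their backs; the gripper's body (76 mm by 85 mm) begins 54 mm behind the grasp point. The pads swing forward as they close: fully open they stand 13 mm farther back than shut.
Start: joints at [0.884, 0.313, 1.498, -0, 1.331, -0.223], TCP at [234.872, 469.539, 231.294] pointing down, gripper open.
Joint ranges: [-2.94, 2.94], [-0.97, 2.17], [0.19, 2.56], [-1.23, 4.37], [0.02, 3.11], [-2.88, 2.88]. Speed limits (rad/s): [2.39, 2.39, 3.01, 3.14, 3.14, 3.14].

### API

Orientations are given as a unit quaternion [w, x, y, z].
In Python, from rig import ctrl gives the robot as it stands.
- The arm moves only by the tool send_rows, never from a script. Its argument "targets" is a list of rows, each a list of 7 numbers: the closure, from -1 (fully open) to 1 (shut), so that 0 is half open, then the shift along the tool's x, y, z in m, then the turn, a rotation vector about the tool's x, y, z in rad. In form: [[claw, dx, dy, dz, ax, ay, az], ...]. A call has exactly 10 rows; each row shifts and turns the commanded pose from where the row before left it, along the tool's axes as they then stand; what a row does not reach is not made up. A row lasts 1/8 s, in which the tool goes at most 62.5 mm and 10.7 degrees, less where a joint would pass 70% of its speed; a pose out of reach is approached as far as the arm can. A call with a gripper value outside its range is refused whole. The fingers move at their own pace and stop on an object; "squeeze" is the grip in N (left out, the last holds). Time passes only in rows, so rows that do not move let the fingers close, or fill a call up. It gives the time, the measured TCP pose, the force, the opening and the grip force at its end, in the units of the state.
- ctrl.sense(): the state, without advancing time (a new reading comes with each control period).
- ctrl.capture(name): name is "side" or "top"; returns a dict with "img" (420x560x3 uint8, red, green, blue), "camera_matrix" (3x3 intrinsics, pixels), "k1" (the pictures are not rectified: a ray, as slopes to the right and down, at radius r is drawn at 1 + k1 r^2 times it, then the intrinsics apply), "R" (3x3) and "t" (3): a world point X has camera coordinates R X + t. Camera axes: x right, y down, z forward; pixel columns grow to the right and rows downward; lengths in mm; the calibration is good to about 2 mm. A picture is of the moment at which its call begins. There is no depth.
- ctrl.finish_job(): hands the job in; it is judged then, once.
Trained networks look in a picture, given as the dict that the camera call returned (one of the last four; its "shot" number tells which), for a name from the list of things; names that differ only in an ending like _2 or _b are one class to them, and where a whole thing is asked for, a point or a joint stands for the part that bears it (a point fixed in the world has none). Each returns a list of dicts, best first, with "score" (0 to 1); they miss things now and then, are a little off and sometimes report something else, mostly with a low value. They report only what shows in the picture. A call takes as long as a camera call. They do not tell look-alikes from the thing itself.
- ctrl.boxes_of(query, picture): "extent" ([left, top, width, height] in pixels, round what is visible of it).
- ctrl.landmark_of(query, picture): "point" ([column, row] in pixels: a listed point, or the origin of a listed thing).
The state is a dict: "time_s": time; "joints": joint angles; "dq": joint speeds; "tau": joint torques, N m; "eef_pos": TCP position; "ee_rot": TCP orientation; "force": force on the tool from outside, world axes, zero at the start; "wrist_torque": the same for the moment, N m; "grip_width": opening from 0.0 (shut) to 1.0 (fully open); "grip_force": force on a finger pad.
Only numpy, scipy, OpenCV 4.12 (cv2) and the standard library are available. Lean on these libraries where they do the work, as an engineer would, in place of code of your own. Each camera call takes 0.05 s, during which the arm holds its last target. There are 200 camera calls.

## Working session

There is one attempt and no reset: what is moved stays moved. The work goes in short steps, Python scripts to look and compute and a tool call to move; the robot and the scene stay as the last step left them, time stands still between calls to the robot, and variables do not carry over. Pictures are saved under pics/ and viewed, at most 10 in all, crops included, and the job is handed in when it is done.

Besides the shell and the picture viewer there is one more tool, called after ">>>" by a JSON object that holds its "fn" and its "kwargs". send_rows: Moves the arm, as the interface text tells. Its arguments: {"type":"object","properties":{"targets":{"type":"array"},"squeeze":{"type":"number"}},"required":["targets"]}

```bash
mkdir -p pics
cat > h.py <<'E'
import numpy as np, cv2
from rig import ctrl
def ray(c,px):
    K=c["camera_matrix"];k1=c["k1"]
    d=np.array([(px[0]-K[0][2])/K[0][0],(px[1]-K[1][2])/K[1][1]]);u=d.copy()
    for _ in range(30): u=d/(1+k1*(u@u))
    R=np.array(c["R"]);t=np.array(c["t"])
    o=-R.T@t; v=R.T@np.array([u[0],u[1],1.]); return o,v/np.linalg.norm(v)
def atz(c,px,z):
    o,v=ray(c,px); return o+v*(z-o[2])/v[2]
def tri(rs):
    A=np.zeros((3,3));b=np.zeros(3)
    for o,v in rs:
        P=np.eye(3)-np.outer(v,v);A+=P;b+=P@o
    X=np.linalg.solve(A,b); return X,[np.linalg.norm((np.eye(3)-np.outer(v,v))@(X-o)) for o,v in rs]
def proj(c,X):
    p=np.array(c["R"])@X+np.array(c["t"]);u=p[:2]/p[2];u=u*(1+c["k1"]*(u@u));K=c["camera_matrix"]
    return np.array([K[0][0]*u[0]+K[0][2],K[1][1]*u[1]+K[1][2]])
def save(c,n): cv2.imwrite("pics/"+n,c["img"][:,:,::-1])
E
python3 - <<'E'
from h import *
cs={n:ctrl.capture(n) for n in("top","side")}
for n,c in cs.items():
    save(c,n+"0.png"); print(n,np.round(ray(c,(280,210)),2).tolist(),c["k1"],c["camera_matrix"][0][0])
for q in["punch","stand_hole0","stand","tag","tag_spot","nest","station","other_punch"]:
    for n,c in cs.items():
        print(q,n,[(np.round(d["point"]).tolist(),round(d["score"],2)) for d in ctrl.landmark_of(q,c)[:4]],[(np.round(d["extent"]).tolist(),round(d["score"],2)) for d in ctrl.boxes_of(q,c)[:3]] if q in("punch","tag","stand","station") else "")
print(ctrl.sense())
E
```

```text
top [[443.5, -14.59, 911.64], [0.16, 0.01, -0.99]] -0.10138912985008891 444.4191828278831
side [[287.29, -1002.76, 811.05], [0.22, 0.79, -0.57]] -0.11782561450709654 503.21920600639703
punch top [([142.0, 248.0], 0.83)] [([122.0, 237.0, 23.0, 19.0], 0.59), ([162.0, 99.0, 54.0, 63.0], 0.3)]
punch side [([238.0, 186.0], 0.5)] [([344.0, 204.0, 30.0, 42.0], 0.56)]
stand_hole0 top [([140.0, 248.0], 0.74)] 
stand_hole0 side [([240.0, 175.0], 0.88), ([327.0, 193.0], 0.7)] 
stand top [([142.0, 251.0], 0.58), ([419.0, 262.0], 0.43)] [([115.0, 226.0, 49.0, 44.0], 0.95), ([296.0, 199.0, 39.0, 44.0], 0.52)]
stand side [([238.0, 186.0], 0.75)] [([226.0, 165.0, 27.0, 32.0], 0.75), ([368.0, 257.0, 56.0, 88.0], 0.57), ([268.0, 232.0, 40.0, 25.0], 0.52)]
tag top [([316.0, 218.0], 0.85), ([293.0, 288.0], 0.85), ([378.0, 213.0], 0.74), ([235.0, 249.0], 0.65)] [([244.0, 173.0, 17.0, 31.0], 0.93), ([303.0, 203.0, 25.0, 32.0], 0.91), ([365.0, 206.0, 30.0, 16.0], 0.82)]
tag side [([230.0, 254.0], 0.81), ([289.0, 244.0], 0.8), ([315.0, 293.0], 0.6), ([250.0, 223.0], 0.58)] [([274.0, 235.0, 30.0, 16.0], 0.71
[... 708 characters left out ...]
0], 0.83)] 
{'time_s': 1.3, 'joints': array([ 8.83208051e-01,  3.13161876e-01,  1.49777619e+00, -7.35205891e-04,
        1.33064433e+00, -2.23234254e-01]), 'dq': array([-0.00112175,  0.0017277 , -0.0004697 , -0.00046797,  0.00111524,
        0.0003025 ]), 'tau': array([  4.90804642, -43.14176917, -25.45348406,   1.70962628,
         1.02358405,  -0.40559672]), 'eef_pos': array([235.24042806, 469.38416079, 231.13144974]), 'ee_rot': array([ 3.22919818e-04,  2.30011562e-01,  9.73187831e-01, -1.52435476e-04]), 'force': array([ 4.90179928,  0.20695758, -3.14565366]), 'wrist_torque': array([-0.2766869 , -0.84497706, -0.24325814]), 'grip_force': 4.5296380505897105, 'grip_width': 1.0038834832872126}
```

View pics/top0.png

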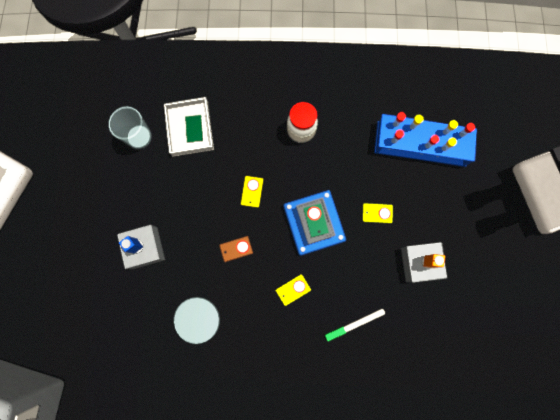

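View pics/side0.png

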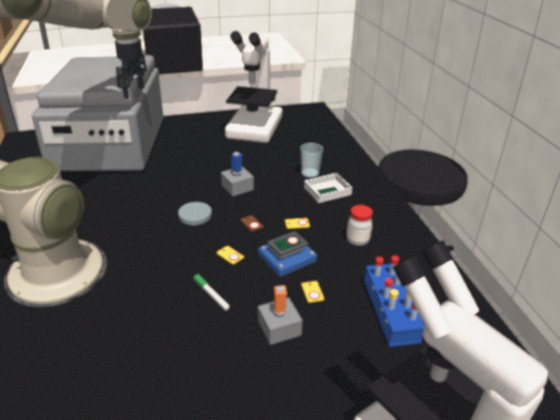

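The top view shows the blue punch in its stand at about (141,247), with the handle cap at (126,243). The station is at (315,222), with the green tag's disc at (314,213). The orange stand is at (425,262). The side view shows the blue punch at (237,170) and the disc at (292,241). Next I'll refine these to sub-pixel.

Run:
```python
from h import *
cs={n:ctrl.capture(n) for n in("top","side")}
T,S=cs["top"],cs["side"]
def crop(c,x,y,w,h): return cv2.resize(c["img"][y:y+h,x:x+w],(400,300),interpolation=cv2.INTER_CUBIC)
m=np.vstack([np.hstack([crop(T,105,220,64,48),crop(T,275,185,80,60)]),np.hstack([crop(S,212,148,56,42),crop(S,252,225,72,54)])])
cv2.imwrite("pics/crops.png",m[:,:,::-1])
def cent(c,win,mask):
    x,y,w,h=win; im=c["img"][y:y+h,x:x+w].astype(int); mm=mask(im[...,0],im[...,1],im[...,2]); v,u=np.nonzero(mm)
    return np.array([u.mean()+x,v.mean()+y]),len(u)
white=lambda r,g,b:(r>150)&(g>120)&(b>120)
spotm=lambda r,g,b:(r>g+30)&(r>100)|(r>140)&(g>110)&(b>110)
blue=lambda r,g,b:(b>r+50)&(b>90)
green=lambda r,g,b:(g>r+25)&(g>b+10)
T_=cent(T,(300,198,32,42),spotm);S_=cent(S,(280,233,24,16),spotm)
print("spot",T_,S_,tri([ray(T,T_[0]),ray(S,S_[0])]))
for z in (45,50,55): print(z,atz(T,T_[0],z),atz(S,S_[0],z))
for n,c in cs.items():
    for q in["punch","stand","stand_hole0","tag","nest","station"]:
        z={"punch":13,"stand":0,"stand_hole0":45,"tag":45,"nest":45,"station":0}[q]
        print(q,n,[(np.round(d["point"],1).tolist(),np.round(atz(c,d["point"],z)[:2],1).tolist(),round(d["score"],2)) for d in ctrl.landmark_of(q,c)[:2]])
```

```text
spot (array([314.19723183, 219.5467128 ]), 289) (array([292.47222222, 240.05555556]), 72) (array([569.15510376, -78.18149832,  45.28055901]), [np.float64(7.164400383109635), np.float64(7.1644003831097125)])
45 [562.08514722 -76.81493562  45.        ] [576.62166055 -77.88989809  45.        ]
50 [561.40095296 -76.45593704  50.        ] [574.73316527 -83.92656676  50.        ]
55 [560.71675871 -76.09693846  55.        ] [572.84466999 -89.96323543  55.        ]
punch top [([142.1, 249.8], [496.2, 270.4], 0.71)]
stand top [([139.7, 250.1], [496.1, 279.6], 0.73), ([426.5, 141.7], [743.0, -321.6], 0.43)]
stand_hole0 top [([140.0, 247.2], [499.3, 264.9], 0.98)]
tag top [([381.1, 213.1], [577.9, -209.6], 0.95), ([235.4, 249.0], [500.7, 76.1], 0.95)]
nest top [([313.8, 221.5], [558.2, -76.1], 0.81)]
station top [([314.0, 221.8], [563.5, -79.7], 0.96)]
punch side [([236.5, 183.1], [500.4, 262.7], 0.73)]
stand side [([239.0, 189.8], [504.2, 244.6], 0.61)]
stand_hole0 side [([240.7, 174.8], [512.4, 254.7], 0.66)]
tag side [([298.6, 222.1], [612.3, -10.0], 0.7), ([284.9, 244.2], [554.3, -89.2], 0.62)]
nest side [([286.6, 243.9], [558.6, -89.1], 0.87)]
station side [([284.5, 261.8], [551.1, -101.8], 0.98), ([390.8, 309.9], [738.6, -315.4], 0.15)]
```

View pics/crops.png

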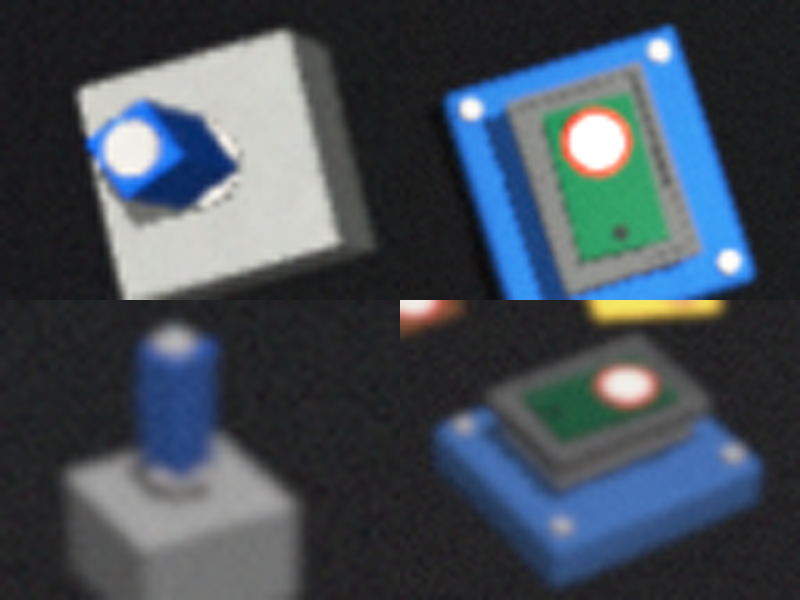

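Run:
```python
from h import *
T,S=ctrl.capture("top"),ctrl.capture("side")
def U(x0,y0,s): return lambda x,y:((x+.5)/s-.5+x0,(y+.5)/s-.5+y0)
a=U(105,220,6.25);b=U(275,185,5);c=U(212,148,400/56);d=U(252,225,400/72)
print("cap",tri([ray(T,a(131,148)),ray(S,c(175,38))]),atz(T,a(131,148),115),atz(S,c(175,38),115))
print("standtop",tri([ray(T,a(209,167)),ray(S,c(182,187))]),atz(T,a(209,167),45),atz(S,c(182,187),45))
for p in[(77,92),(290,30),(342,242),(127,302)]: print(" c",atz(T,a(*p),45)[:2])
print("handle",[np.round(atz(T,a(*p),113)[:2],1).tolist() for p in[(88,147),(140,100),(185,150),(133,200)]])
print("spot",tri([ray(T,b(197,142)),ray(S,d(227,85))]))
for z in(40,45,50,55):print(atz(T,b(197,142),z)[:2],atz(S,d(227,85),z)[:2])
print("tag",[np.round(atz(T,b(*p),50)[:2],1).tolist() for p in[(143,112),(236,88),(268,238),(181,263)]])
print("plat",[np.round(atz(T,b(*p),50)[:2],1).tolist() for p in[(107,103),(240,65),(302,250),(173,293)]])
```

```text
cap (array([502.4701568 , 271.00028685, 110.64240652]), [np.float64(1.0159720732568953), np.float64(1.0159720732569208)]) [501.15086915 269.60261727 115.        ] [502.13251285 262.94104925 115.        ]
standtop (array([502.69728109, 270.07720647,  40.84547982]), [np.float64(1.5129866176878866), np.float64(1.5129866176878393)]) [500.92739538 268.95421999  45.        ] [503.02603382 263.00218862  45.        ]
 c [523.50112387 313.47734722]
 c [545.022017   245.78940249]
 c [478.62330396 224.91925203]
 c [457.82751399 292.45750603]
handle [[501.2, 283.2], [515.4, 268.6], [501.2, 254.2], [486.2, 268.6]]
spot (array([576.08271441, -76.48907643,  44.35605031]), [np.float64(0.8789133138599853), np.float64(0.8789133138599489)])
[575.86853481 -76.63823629] [578.63617418 -71.2074026 ]
[575.10919944 -76.28231064] [576.74686171 -77.24825925]
[574.34986407 -75.926385  ] [574.85754924 -83.28911591]
[573.5905287  -75.57045935] [572.96823677 -89.32997257]
tag [[585.8, -54.6], [596.2, -91.1], [537.1, -104.1], [526.6, -70.2]]
plat [[589.1, -40.3], [605.5, -92.6], [532.7, -117.4], [514.8, -67.3]]
```

>>> {"fn": "send_rows", "kwargs": {"targets": [[-1,0,0,0,0,0,0.16],[-1,0,0,0,0,0,0.16],[-1,-0.041,0.006,0.009,0,0,0],[-1,-0.041,0.006,0.009,0,0,0],[-1,-0.041,0.006,0.009,0,0,0],[-1,-0.041,0.006,0.009,0,0,0],[-1,-0.041,0.006,0.009,0,0,0],[-1,-0.041,0.006,0.009,0,0,0],[-1,-0.041,0.006,0.009,0,0,0],[-1,-0.042,0.006,0.009,0,0,0]], "squeeze": 40}}

```text
time_s: 3.35
eef_pos: [501.9, 271.3, 159.1]
ee_rot: [-0.001, 0.381, 0.924, 0.0]
force: [-3.8, 0.1, -0.7]
grip_width: 1.0
grip_force: 0.0
```

```bash
cat >> h.py <<'E'
from scipy.spatial.transform import Rotation as Ro
def state():
    s=ctrl.sense(); q=s["ee_rot"]; R=Ro.from_quat([q[1],q[2],q[3],q[0]]).as_matrix(); return s,R
def to(X,yaw=45.):
    s,R=state(); y=np.radians(yaw)
    G=np.column_stack([[-np.sin(y),np.cos(y),0],[np.cos(y),np.sin(y),0],[0,0,-1]])
    print("t",round(s["time_s"],2),"pos",np.round(s["eef_pos"],1),"F",np.round(s["force"],2),"M",np.round(s["wrist_torque"],2),"w",round(s["grip_width"]*85,1),"gf",round(s["grip_force"],1))
    print(" shift mm",np.round(R.T@(np.array(X)-s["eef_pos"]),1),"rotvec",np.round(Ro.from_matrix(R.T@G).as_rotvec(),4),"q5",np.round(s["joints"],2))
E
python3 -c "
from h import *
to([501,269,71])
T,S=ctrl.capture('top'),ctrl.capture('side')
save(T,'t1.png')
im=np.hstack([cv2.resize(T['img'][200:290,80:200],(400,300),interpolation=2),cv2.resize(S['img'][110:200,180:300],(400,300),interpolation=2)])
cv2.imwrite('pics/a1.png',im[:,:,::-1])"
```

```text
t 3.35 pos [501.9 271.3 159.1] F [-3.81  0.11 -0.66] M [0.   0.58 0.15] w 85.0 gf 0.0
 shift mm [-1.2 -2.2 88.1] rotvec [-0.0001 -0.0023  0.0026] q5 [ 0.29  0.48  1.46  0.    1.21 -0.5 ]
```

View pics/a1.png

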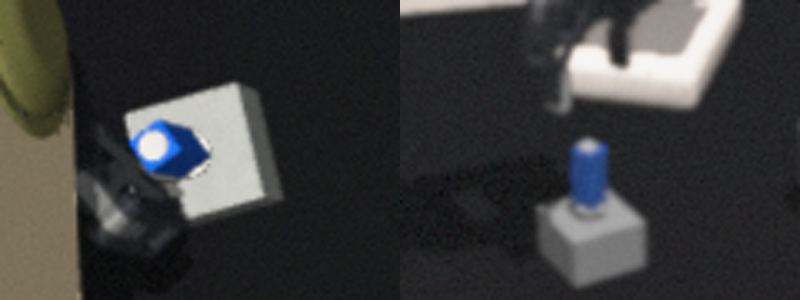

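The top crop shows the gripper left of the handle, at crop (130,200). The side crop shows the fingers straddling the punch axis, at crop columns 560 and 620 with the punch at 590. I'll project the TCP to check.

```bash
python3 -c "
from h import *
T,S=ctrl.capture('top'),ctrl.capture('side')
s,R=state();print(R.round(2).tolist())
for o in([0,0,0],[0,40,-13],[0,-40,-13],[0,0,-70]):
    X=s['eef_pos']+R@np.array(o,float); p=proj(T,X);q=proj(S,X); print(o,((p-[80,200])*3.333).round(),((q-[180,110])*3.333+[400,0]).round())
im=np.hstack([cv2.resize(T['img'][200:290,60:180],(400,300),interpolation=2),cv2.resize(S['img'][70:190,160:320],(400,300),interpolation=2)])
im=np.clip(im.astype(float)*2.2,0,255).astype(np.uint8)
cv2.imwrite('pics/a2.png',im[:,:,::-1])"
```

```text
[[-0.71, 0.71, -0.0], [0.71, 0.71, 0.0], [0.0, -0.0, -1.0]]
[0, 0, 0] [118. 138.] [582.  93.]
[0, 40, -13] [60. 79.] [608.  61.]
[0, -40, -13] [159. 193.] [554.  97.]
[0, 0, -70] [ 64. 124.] [580.  17.]
```

View pics/a2.png

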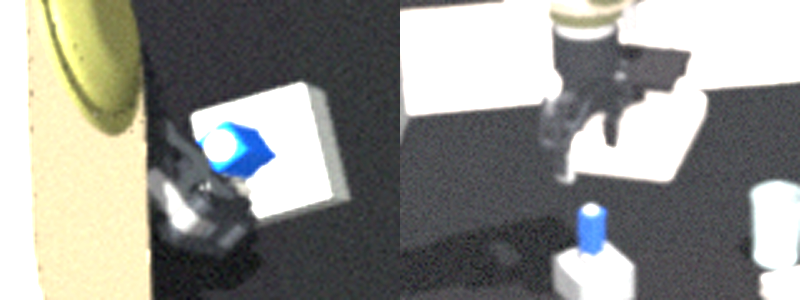

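>>> {"fn": "send_rows", "kwargs": {"targets": [[-1,-0.001,-0.002,0.02,0,0,0],[-1,0,0,0.02,0,-0.002,0.002],[-1,0,0,0.02,0,0,0],[-1,0,0,0.018,0,0,0],[-1,0,0,0.01,0,0,0],[-1,0,0,0,0,0,0],[0,0,0,0,0,0,0],[0,0,0,0,0,0,0],[0,0,0,0,0,0,0],[0,0,0,0,0,0,0]], "squeeze": 30}}

```text
time_s: 4.8
eef_pos: [501.2, 269.1, 71.4]
ee_rot: [0.001, 0.383, 0.924, -0.0]
force: [-3.5, 0.2, 0.2]
grip_width: 0.501
grip_force: 0.0
```

```bash
python3 -c "
from h import *
to([501,269,71])
T,S=ctrl.capture('top'),ctrl.capture('side')
im=np.hstack([cv2.resize(T['img'][215:275,90:170],(400,300),interpolation=2),cv2.resize(S['img'][130:205,190:290],(400,300),interpolation=2)])
im=np.clip(im.astype(float)*2,0,255).astype(np.uint8)
cv2.imwrite('pics/a3.png',im[:,:,::-1])"
```

```text
t 4.8 pos [501.2 269.1  71.4] F [-3.51  0.23  0.21] M [0.03 0.52 0.18] w 42.6 gf 0.0
 shift mm [ 0.1 -0.2  0.4] rotvec [ 0.0002  0.0021 -0.0005] q5 [ 0.29  0.58  1.55 -0.    1.01 -0.5 ]
```

View pics/a3.png

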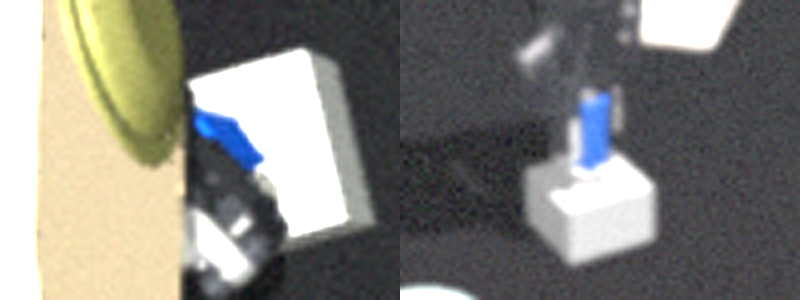

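The fingers straddle the handle (side crop at 575 and 617, handle at 595). Closing now.

>>> {"fn": "send_rows", "kwargs": {"targets": [[0.2,0,0,0,0,0,0],[0.35,0,0,0,0,0,0],[0.45,0,0,0,0,0,0],[0.55,0,0,0,0,0,0],[0.7,0,0,0,0,0,0],[1,0,0,0,0,0,0],[1,0,0,0,0,0,0],[1,0,0,0,0,0,0],[1,0,0,0,0,0,0],[1,0,0,0,0,0,0]], "squeeze": 30}}

```text
time_s: 6.15
eef_pos: [501.2, 269.1, 71.4]
ee_rot: [0.001, 0.383, 0.924, -0.0]
force: [-4.2, 0.9, 1.9]
grip_width: 0.253
grip_force: 32.0
```

```bash
python3 -c "
from h import *
to([501,269,71])"
```

```text
t 6.15 pos [501.2 269.1  71.4] F [-4.18  0.9   1.9 ] M [0.18 0.59 0.17] w 21.5 gf 32.0
 shift mm [ 0.1 -0.2  0.4] rotvec [ 0.0002  0.0021 -0.0004] q5 [ 0.29  0.58  1.55 -0.    1.01 -0.5 ]
```

>>> {"fn": "send_rows", "kwargs": {"targets": [[1,0,0,0,0,0,0],[1,0,0,0,0,0,0],[1,0,0,-0.005,0,0,0],[1,0,0,-0.01,0,0,0],[1,0,0,-0.01,0,0,0],[1,0,0,-0.015,0,0,0],[1,0,0,-0.02,0,0,0],[1,0,0,-0.02,0,0,0],[1,0,0,0,0,0,0],[1,0,0,0,0,0,0]], "squeeze": 70}}

```text
time_s: 7.4
eef_pos: [500.7, 269.1, 150.7]
ee_rot: [0.001, 0.383, 0.924, -0.001]
force: [-2.8, 0.9, -2.3]
grip_width: 0.249
grip_force: 68.5
```

```bash
python3 -c "
from h import *
to([574.5,-76,150])"
```

```text
t 7.4 pos [500.7 269.1 150.7] F [-2.76  0.89 -2.32] M [0.02 0.59 0.12] w 21.2 gf 68.5
 shift mm [-296.3 -191.7    1.4] rotvec [-0.0008  0.0015 -0.0004] q5 [ 0.29  0.48  1.47 -0.    1.19 -0.5 ]
```

>>> {"fn": "send_rows", "kwargs": {"targets": [[1,-0.02,-0.013,0,0,0,0],[1,-0.038,-0.0245,0,0,0,0],[1,-0.038,-0.0245,0,0,0,0],[1,-0.038,-0.0245,0,0,0,0],[1,-0.038,-0.0245,0,0,0,0],[1,-0.038,-0.0245,0,0,0,0],[1,-0.038,-0.0245,0,0,0,0],[1,-0.03,-0.02,0,0,0,0],[1,-0.0183,-0.0117,0,0,0,0],[1,0,0,0,0,0,0]]}}

```text
time_s: 8.65
eef_pos: [574.8, -76.6, 151.3]
ee_rot: [0.0, 0.384, 0.924, -0.0]
force: [-4.1, 0.7, -2.0]
grip_width: 0.251
grip_force: 68.6
```

```bash
python3 -c "
from h import *
to([574.5,-76,150])
T,S=ctrl.capture('top'),ctrl.capture('side')
im=np.hstack([cv2.resize(T['img'][180:270,260:380],(400,300),interpolation=2),cv2.resize(S['img'][200:260,250:330],(400,300),interpolation=2)])
im=np.clip(im.astype(float)*1.5,0,255).astype(np.uint8)
cv2.imwrite('pics/a4.png',im[:,:,::-1])
for i in range(6): s,_=state(); print(np.round(s['force'],2)); ctrl.capture('top')
"
```

```text
t 8.65 pos [574.8 -76.6 151.3] F [-4.13  0.69 -2.03] M [0.1  0.52 0.12] w 21.3 gf 68.6
 shift mm [0.6 0.2 1.3] rotvec [-0.0003  0.001  -0.0018] q5 [-0.33  0.5   1.44 -0.    1.2  -1.12]
[-3.93  0.92 -1.47]
[-3.31  1.24 -1.3 ]
[-3.76  0.67 -2.39]
[-3.53  0.3  -1.64]
[-3.8  0.5 -2. ]
[-4.18 -0.42 -2.44]
```

View pics/a4.png

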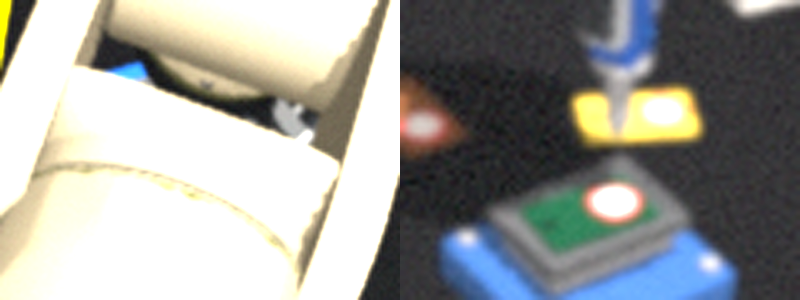

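The arm hides the station in the top view. In the side crop the punch foot is at (620,135) and the disc centre at (613,203), so it is clear and roughly above the spot. I'll go lower and measure relative to the disc.

>>> {"fn": "send_rows", "kwargs": {"targets": [[1,0.0005,0,0.006,0,0,0],[1,0,0,0.006,0,0,0],[1,0,0,0.006,0,0,0],[1,0,0,0.006,0,0,0],[1,0,0,0.005,0,0,0],[1,0,0,0.003,0,0,0],[1,0,0,0.002,0,0,0],[1,0,0,0.001,0,0,0],[1,0,0,0,0,0,0],[1,0,0,0,0,0,0]]}}

```text
time_s: 10.3
eef_pos: [574.6, -75.6, 117.0]
ee_rot: [0.001, 0.383, 0.924, -0.0]
force: [-2.9, 0.8, -1.9]
grip_width: 0.248
grip_force: 68.6
```

```bash
python3 -c "
from h import *
to([574.5,-76,116.4])
S=ctrl.capture('side')
im=cv2.resize(S['img'][210:255,260:320],(800,600),interpolation=2)
im=np.clip(im.astype(float)*1.5,0,255).astype(np.uint8)
cv2.imwrite('pics/a5.png',im[:,:,::-1])
s,_=state();e=s['eef_pos']
for z in(58.4,): print(proj(S,e-[0,0,z]))
for z in(46,48.6,51): print(z,proj(S,np.array([574.5,-76,z])))
p=proj(S,e-[0,0,58.4]); print('dx,dy,dz 10mm px',[(proj(S,e-[0,0,58.4]+10*np.eye(3)[i])-p).round(2).tolist() for i in range(3)])
"
```

```text
t 10.3 pos [574.6 -75.6 117. ] F [-2.92  0.85 -1.88] M [0.01 0.52 0.12] w 21.1 gf 68.6
 shift mm [-0.2 -0.3  0.6] rotvec [ 0.0001  0.0022 -0.0004] q5 [-0.33  0.54  1.48 -0.    1.13 -1.12]
[291.60799492 235.22706762]
46 [291.44409558 239.39326833]
48.6 [291.479024   238.55982808]
51 [291.51133699 237.78865074]
dx,dy,dz 10mm px [[3.94, -0.58], [-1.11, -2.44], [0.14, -3.26]]
```

View pics/a5.png

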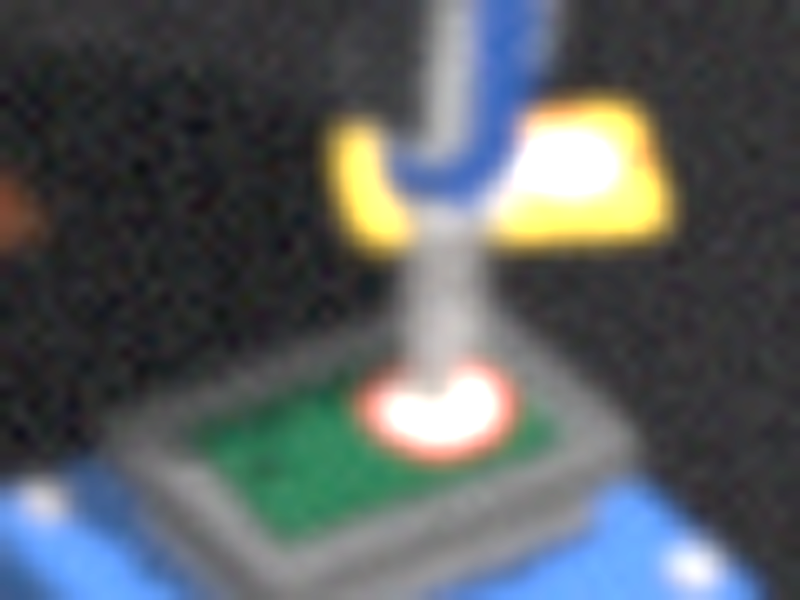

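The foot is at (432,375) and the disc centre at (437,405), so it is aligned within about 1 mm across. I'll nudge it 0.5 mm in x and creep down until contact.

>>> {"fn": "send_rows", "kwargs": {"targets": [[1,-0.0004,0.0003,0.001,0,0.002,0],[1,0,0,0.001,0,0,0],[1,0,0,0.001,0,0,0],[1,0,0,0.001,0,0,0],[1,0,0,0.001,0,0,0],[1,0,0,0.001,0,0,0],[1,0,0,0,0,0,0],[1,0,0,0,0,0,0],[1,0,0,0,0,0,0],[1,0,0,0,0,0,0]]}}

```text
time_s: 11.6
eef_pos: [575.1, -75.7, 110.9]
ee_rot: [0.0, 0.383, 0.924, -0.0]
force: [-2.9, 0.4, -1.9]
grip_width: 0.246
grip_force: 68.6
```

```bash
cat >> h.py <<'E'
def F(n=6):
    f=[]
    for i in range(n): f.append(state()[0]["force"]); ctrl.capture("side")
    print("F",np.mean(f,0).round(2),"sd",np.std(f,0).round(2))
E
python3 -c "
from h import *
to([575,-76,110.4]);F()"
```

```text
t 11.6 pos [575.1 -75.7 110.9] F [-2.87  0.43 -1.86] M [0.05 0.55 0.16] w 20.9 gf 68.6
 shift mm [-0.2 -0.3  0.5] rotvec [ 0.      0.0001 -0.0004] q5 [-0.33  0.55  1.48 -0.    1.12 -1.12]
F [-3.79  0.13 -2.2 ] sd [0.45 0.5  0.47]
```

>>> {"fn": "send_rows", "kwargs": {"targets": [[1,0,0,0.0005,0,0,0],[1,0,0,0.0005,0,0,0],[1,0,0,0.0005,0,0,0],[1,0,0,0.0005,0,0,0],[1,0,0,0.0005,0,0,0],[1,0,0,0.0005,0,0,0],[1,0,0,0,0,0,0],[1,0,0,0,0,0,0],[1,0,0,0,0,0,0],[1,0,0,0,0,0,0]]}}

```text
time_s: 13.15
eef_pos: [575.0, -75.7, 107.9]
ee_rot: [-0.0, 0.383, 0.924, -0.0]
force: [-3.9, -0.4, -2.2]
grip_width: 0.25
grip_force: 68.6
```

```bash
python3 -c "
from h import *
to([575,-76,107.4]);F()
S=ctrl.capture('side')
im=cv2.resize(S['img'][210:255,260:320],(800,600),interpolation=2)
cv2.imwrite('pics/a6.png',im[:,:,::-1])"
```

```text
t 13.15 pos [575.  -75.7 107.9] F [-3.95 -0.35 -2.15] M [0.04 0.61 0.16] w 21.2 gf 68.6
 shift mm [-0.2 -0.3  0.5] rotvec [-0.     -0.     -0.0004] q5 [-0.33  0.55  1.48 -0.    1.11 -1.12]
F [-3.96  0.25 -2.11] sd [0.52 0.62 0.25]
```

View pics/a6.png

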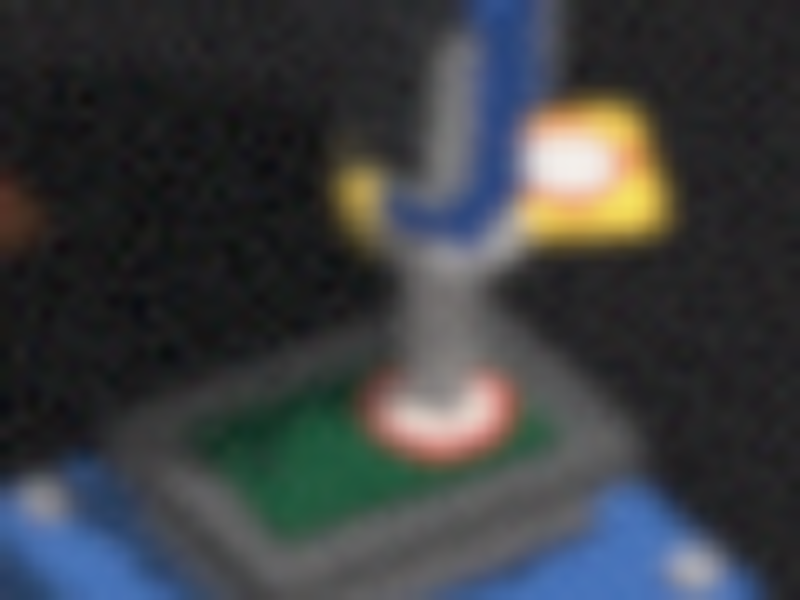

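The foot's lower edge is at (438,407) and the disc centre at (438,407), so it is aligned across with a gap of about 1–3 mm. No contact force yet.

>>> {"fn": "send_rows", "kwargs": {"targets": [[1,0,0,0.0005,0,0,0],[1,0,0,0.0005,0,0,0],[1,0,0,0.0005,0,0,0],[1,0,0,0.0005,0,0,0],[1,0,0,0,0,0,0],[1,0,0,0,0,0,0],[1,0,0,0,0,0,0],[1,0,0,0,0,0,0],[1,0,0,0,0,0,0],[1,0,0,0,0,0,0]]}}

```text
time_s: 14.75
eef_pos: [575.1, -75.7, 105.9]
ee_rot: [0.0, 0.383, 0.924, -0.0]
force: [-4.4, -1.0, -1.6]
grip_width: 0.248
grip_force: 68.6
```

```bash
python3 -c "
from h import *
to([575,-76,105.4]);F()
S=ctrl.capture('side');save(S,'s7.png')
# white disc rows at disc: luminance table around foot
g=S['img'][232:248,284:302].astype(int)
print((g.sum(2)//3))
print((g[...,0]-g[...,1]))"
```

```text
t 14.75 pos [575.1 -75.7 105.9] F [-4.38 -0.98 -1.63] M [0.06 0.59 0.18] w 21.0 gf 68.6
 shift mm [-0.2 -0.3  0.5] rotvec [ 0.      0.     -0.0004] q5 [-0.33  0.55  1.48 -0.    1.1  -1.12]
F [-3.87  0.09 -1.58] sd [0.32 0.92 0.12]
[[ 24  18  25  28  26  48  77  98 112 116 111 102  84  58  44  37  36  35]
 [ 25  21  31  36  39  56  79 101 110 112 111 102  88  69  53  43  38  37]
 [ 28  32  39  49  49  63  84 101 112 114 112 101  94  83  67  58  41  37]
 [ 43  52  52  54  59  68  87 102 113 113 111 103  92  87  82  69  53  45]
 [ 57  55  59  56  60  68  87 105 116 119 117 105  92  87  89  83  68  53]
 [ 59  57  52  54  56  73  88 108 121 127 124 114  99  88  86  86  82  71]
 [ 53  48  48  53  69  86 102 115 125 131 134 130 121 105  95  87  89  86]
 [ 41  43  48  65  93 114 127 127 131 139 149 162 159 131 102  92  92  90]
 [ 41  47  57  88 124 152 163 155 148 155 176 195 189 154 107  92  91  89]
 [ 44  55  74 102 144 182 198 197 188 192 206 213 194 150 103  80  82  87]
 [ 58  60  71  93 129 168 192 204 209 213 212 200 174 126  91  70  73  84]
 [ 60  62  67  78  95 122 149 166 175 176 16
[... 832 characters left out ...]
 32  29  11  -1  -2   0]
 [-22 -20   0  29  35  26  13   4   6   5  12  31  53  62  30  -2  -5  -2]
 [-32 -21  16  50  57  37  18   8   6   6  11  26  47  67  42  -3  -8  -4]
 [-47 -26  14  63  76  52  29  17  15  12  14  20  45  66  39 -12 -24 -12]
 [-50 -43 -12  39  72  68  45  31  24  20  23  35  58  59  19 -29 -32 -21]
 [-57 -54 -40  -6  32  56  63  61  59  56  57  54  48  29  -8 -34 -33 -17]
 [-57 -52 -55 -43 -22   7  29  44  48  46  38  28   7 -14 -22 -22 -16 -10]
 [-55 -57 -54 -57 -51 -41 -29 -19 -15 -14 -15 -17 -18 -14  -9  -4  -2  -2]
 [-53 -57 -54 -55 -54 -51 -44 -40 -34 -24 -20 -14  -9  -5  -2   1   1   1]
 [-56 -58 -54 -45 -47 -37 -28 -20 -13 -11  -6  -4   0  -1   1   1   1   1]]
```

>>> {"fn": "send_rows", "kwargs": {"targets": [[1,0,-0.0003,0.0005,0,0,0],[1,0,0,0.0005,0,0,0],[1,0,0,0.0005,0,0,0],[1,0,0,0,0,0,0],[1,0,0,0,0,0,0],[1,0,0,0,0,0,0],[1,0,0,0,0,0,0],[1,0,0,0,0,0,0],[1,0,0,0,0,0,0],[1,0,0,0,0,0,0]]}}

```text
time_s: 16.35
eef_pos: [574.8, -75.9, 104.4]
ee_rot: [0.0, 0.383, 0.924, 0.0]
force: [-3.3, 0.3, -1.2]
grip_width: 0.246
grip_force: 68.7
```

```bash
cat >> h.py <<'E'
def look():
    S=ctrl.capture('side'); g=S['img'][230:250,284:302].astype(float)
    d=g[...,0]-g[...,1]; w=np.clip(d-15,0,None); v,u=np.mgrid[230:250,284:302]
    print("red centroid",round((w*u).sum()/w.sum(),2),round((w*v).sum()/w.sum(),2),"col292",(S['img'][236:247,292].astype(int).sum(1)//3).tolist())
E
python3 -c "
from h import *
to([575,-76,104]);F(8);look()"
```

```text
t 16.35 pos [574.8 -75.9 104.4] F [-3.34  0.32 -1.23] M [0.13 0.41 0.11] w 20.9 gf 68.7
 shift mm [-0.2  0.   0.4] rotvec [ 0.      0.     -0.0004] q5 [-0.33  0.55  1.49  0.    1.1  -1.12]
F [-3.14  0.75 -1.17] sd [0.59 0.5  0.46]
red centroid 293.02 242.12 col292 [115, 121, 125, 129, 136, 162, 193, 188, 140, 91, 70]
```

```bash
python3 -c "
from h import *
a=cv2.imread('pics/side0.png')[:,:,::-1].astype(int);b=cv2.imread('pics/s7.png')[:,:,::-1].astype(int)
print((a[232:248,284:302].sum(2)//3))
print(((a-b)[232:248,284:302].sum(2)//3))
d=(a[...,0]-a[...,1])[230:250,284:302];print(d[3:17])
T=cv2.imread('pics/top0.png')[:,:,::-1].astype(int)
print(T[205:223,305:324].sum(2)//3)
dT=T[...,0]-T[...,1];print(dT[205:223,305:324])
"
```

```text
[[ 35  41  40  39  48  55  64  72  80  83  84  78  64  54  42  38  33  32]
 [ 45  47  50  59  67  78  85  86  87  89  90  86  80  71  55  41  32  35]
 [ 58  69  71  79  84  87  90  88  87  89  90  90  87  82  71  56  43  36]
 [ 79  84  88  87  90  90  92  88  88  85  86  87  88  85  82  68  56  46]
 [ 90  91  86  88  88  97 103 109 110 108 104  95  91  91  81  80  74  61]
 [ 86  86  84  85 102 124 152 166 171 172 160 140 118 101  87  83  84  77]
 [ 79  76  77  98 137 176 205 221 223 222 215 195 161 121  96  88  85  86]
 [ 65  67  80 114 165 205 228 234 235 234 232 225 196 148 104  93  85  88]
 [ 60  66  78 116 167 210 230 236 235 236 235 229 202 152 101  86  86  88]
 [ 64  63  74 100 144 190 218 228 231 232 229 218 188 139  91  76  78  87]
 [ 61  61  69  85 109 145 177 196 208 210 199 179 146 108  77  67  68  79]
 [ 61  60  61  67  82 100 119 139 153 154 140 124 100  84  72  66  71  81]
 [ 62  60  64  59  68  72  80  89  98  94  91  84  75  74  73  77  88  93]
 [ 59  60  62  62  62  65  64  67  66  67  74  75  80  83  91  92  92  94]
 [ 60  61  63  59  62  58  63  65  70  78  81  86 
[... 4912 characters left out ...]
 [ -40  -90  -20  118   99   17    1    0    0    0    0    0    1   20
   106   67  -76 -109 -100]
 [ -25  -81  -91   -1  123   98   23    3    1    0    1    4   17   87
   104  -10 -100 -110 -107]
 [ -16  -71 -103  -81   28  125  125   59   20   13   25   64   95  103
    -1  -85 -111 -112 -107]
 [  -8  -53 -103 -106  -80    5  105  119  117  116  122  122   88   -5
   -86 -110 -108 -110 -108]
 [  -6  -34  -91 -109 -107  -94  -48  -15    8   32   32   -3  -65  -96
  -107 -110 -111 -109 -110]
 [  -3  -23  -82 -108 -111 -111 -107 -100  -96  -91  -89 -100 -108 -110
  -106 -110 -108 -107 -106]
 [  -4  -12  -69 -108 -114 -113 -113 -111 -110 -112 -113 -113 -108 -112
  -109 -109 -108 -110 -107]]
```

Contact began at a face height of about 49 mm, as predicted. The occlusion pattern suggests the foot is 1–3 mm too far in +y. I'll lift clear, shift 1.2 mm in -y and come down again.

>>> {"fn": "send_rows", "kwargs": {"targets": [[1,0,0,-0.002,0,0,0],[1,0,0,-0.003,0,0,0],[1,0,0,-0.002,0,0,0],[1,0,0,0,0,0,0],[1,0,0,0,0,0,0],[1,-0.0008,-0.0008,0,0,0,0],[1,0,0,0,0,0,0],[1,0,0,0,0,0,0],[1,0,0,0,0,0,0],[1,0,0,0,0,0,0]]}}

```text
time_s: 18.05
eef_pos: [574.8, -77.0, 111.4]
ee_rot: [-0.0, 0.383, 0.924, -0.0]
force: [-4.2, 0.6, -2.0]
grip_width: 0.253
grip_force: 68.6
```

```bash
python3 -c "
from h import *
to([574.8,-77,108]);F(8)
a=cv2.imread('pics/side0.png')[:,:,::-1].astype(int)
S=ctrl.capture('side');b=S['img'].astype(int)
print(((a-b)[234:247,284:302].sum(2)//3))
w=lambda i:(i[...,0]-i[...,1])
print(w(b)[234:247,284:302])"
```

```text
t 18.05 pos [574.8 -77.  111.4] F [-4.24  0.61 -1.96] M [0.05 0.57 0.19] w 21.5 gf 68.6
 shift mm [ 0.  -0.   3.4] rotvec [-0.      0.     -0.0004] q5 [-0.34  0.55  1.48 -0.    1.12 -1.12]
F [-3.75  0.28 -2.48] sd [0.45 0.38 0.5 ]
[[ 21  26  22  27  29  23   6 -14 -24 -28 -31 -25 -17  -9  -4  -2  -3  -4]
 [ 28  31  31  27  29  25   5 -15 -27 -37 -37 -29 -16  -5   3  -4  -1   0]
 [ 33  33  29  32  33  30  14   3 -10 -20 -25 -25 -14  -4  -6  -1  -1  -2]
 [ 30  32  32  34  43  51  56  52  43  40  26  11   1   1  -5  -3  -1  -2]
 [ 34  30  33  42  61  81  91  98  94  87  69  40  13   2  -3  -1  -5  -2]
 [ 22  28  29  47  70  87  97  98  96  88  59  28  10  -2  -4   2  -6  -4]
 [ 18  21  22  38  53  60  59  62  66  61  29  10  -2  -3  -6  -2  -1  -2]
 [ 11  10  13  15  19  22  20  20  26  25  10   2  -4  -3  -5   0   0  -2]
 [  0   2   6   4   1  -1  -1   4   7   8   2  -1  -6  -5  -5  -2  -2  -4]
 [ -1  -3  -1  -4  -3   1  -5  -2  -2  -2  -5  -3  -4  -1   2  -4  -5  -4]
 [  3  -3   0  -3   0  -2  -3  -5  -2  -6  -2  -2  -2  -2  -5  -3  -1  -1]
 [ -4  -4   0   1   0  -1  -1  -2  -5  -7  -
[... 382 characters left out ...]
 18  13   4  -1  -1  -1]
 [-14 -17 -10  12  28  26  16   7   4   4  12  27  42  43  22   1  -2   0]
 [-24 -26  -3  21  32  24  14   6   4   6  11  24  45  62  41   4  -6  -2]
 [-35 -25  -2  29  39  28  16  11   8   9  10  16  36  66  42  -2 -14  -6]
 [-46 -35 -13  22  44  40  26  17  17  16  16  21  46  61  30 -18 -29 -15]
 [-53 -50 -36  -2  33  48  46  40  36  36  42  56  64  46   4 -35 -39 -23]
 [-56 -55 -54 -31  -2  23  44  58  66  66  63  56  40  10 -24 -33 -28 -16]
 [-57 -55 -57 -52 -42 -23   1  23  36  36  26  11  -7 -17 -17 -14 -11  -5]
 [-53 -56 -58 -57 -55 -51 -40 -32 -21 -17 -19 -17 -15 -10  -6  -2  -3  -1]
 [-54 -55 -54 -53 -55 -48 -42 -32 -28 -19 -13 -10  -4  -1   0  -2   0   1]]
```

>>> {"fn": "send_rows", "kwargs": {"targets": [[1,0,0,0.001,0,0,0],[1,0,0,0.001,0,0,0],[1,0,0,0.001,0,0,0],[1,0,0,0.0005,0,0,0],[1,0,0,0.0005,0,0,0],[1,0,0,0.0005,0,0,0],[1,0,0,0.0005,0,0,0],[1,0,0,0.0005,0,0,0],[1,0,0,0.0005,0,0,0],[1,0,0,0,0,0,0]]}}

```text
time_s: 19.75
eef_pos: [574.8, -77.0, 105.4]
ee_rot: [-0.0, 0.383, 0.924, 0.0]
force: [-3.9, -0.5, -1.2]
grip_width: 0.247
grip_force: 68.6
```

```bash
python3 -c "
from h import *
to([574.8,-77,105.4]);F(6)"
```

```text
t 19.75 pos [574.8 -77.  105.4] F [-3.89 -0.47 -1.21] M [0.02 0.62 0.18] w 21.0 gf 68.6
 shift mm [ 0.1  0.  -0. ] rotvec [ 0.     -0.     -0.0004] q5 [-0.34  0.55  1.48  0.    1.1  -1.12]
F [-3.74  0.01 -1.48] sd [0.28 0.58 0.6 ]
```

>>> {"fn": "send_rows", "kwargs": {"targets": [[1,0,0,0.0005,0,0,0],[1,0,0,0.0005,0,0,0],[1,0,0,0.0005,0,0,0],[1,0,0,0.0005,0,0,0],[1,0,0,0,0,0,0],[1,0,0,0,0,0,0],[1,0,0,0,0,0,0],[1,0,0,0,0,0,0],[1,0,0,0,0,0,0],[1,0,0,0,0,0,0]]}}

```text
time_s: 21.3
eef_pos: [574.8, -77.0, 103.4]
ee_rot: [-0.0, 0.383, 0.924, 0.0]
force: [-3.3, 0.5, -0.3]
grip_width: 0.246
grip_force: 68.6
```

```bash
python3 -c "
from h import *
to([574.8,-77,103.4]);F(5)"
```

```text
t 21.3 pos [574.8 -77.  103.4] F [-3.27  0.52 -0.31] M [0.06 0.58 0.16] w 20.9 gf 68.6
 shift mm [ 0. -0. -0.] rotvec [ 0.     -0.     -0.0004] q5 [-0.34  0.56  1.49  0.    1.1  -1.12]
F [-3.29  0.31 -0.41] sd [0.33 0.47 0.64]
```

>>> {"fn": "send_rows", "kwargs": {"targets": [[1,0,0,0.0005,0,0,0],[1,0,0,0.0005,0,0,0],[1,0,0,0.0005,0,0,0],[1,0,0,0,0,0,0],[1,0,0,0,0,0,0],[1,0,0,0,0,0,0],[1,0,0,0,0,0,0],[1,0,0,0,0,0,0],[1,0,0,0,0,0,0],[1,0,0,0,0,0,0]]}}

```text
time_s: 22.8
eef_pos: [574.9, -77.0, 101.9]
ee_rot: [0.0, 0.383, 0.924, 0.0]
force: [-5.1, 0.3, 4.2]
grip_width: 0.246
grip_force: 69.1
```

```bash
python3 -c "
from h import *
to([574.8,-77,101.9]);F(5)"
```

```text
t 22.8 pos [574.9 -77.  101.9] F [-5.11  0.32  4.18] M [-0.02  0.73  0.14] w 20.9 gf 69.1
 shift mm [ 0.1 -0.   0. ] rotvec [ 0.0001  0.0001 -0.0005] q5 [-0.34  0.56  1.49  0.    1.1  -1.12]
F [-4.53  0.25  3.66] sd [0.41 0.34 0.26]
```

>>> {"fn": "send_rows", "kwargs": {"targets": [[1,0,0,0.0004,0,0,0],[1,0,0,0.0004,0,0,0],[1,0,0,0,0,0,0],[1,0,0,0,0,0,0],[1,0,0,0,0,0,0],[1,0,0,0,0,0,0],[1,0,0,0,0,0,0],[1,0,0,0,0,0,0],[1,0,0,0,0,0,0],[1,0,0,0,0,0,0]]}}

```text
time_s: 24.3
eef_pos: [574.9, -77.0, 101.4]
ee_rot: [0.0, 0.383, 0.924, 0.0]
force: [-3.8, 1.3, 5.9]
grip_width: 0.251
grip_force: 69.4
```

```bash
python3 -c "
from h import *
to([574.8,-77,101.1]);F(5)"
```

```text
t 24.3 pos [574.9 -77.  101.4] F [-3.81  1.29  5.9 ] M [0.13 0.75 0.21] w 21.4 gf 69.4
 shift mm [ 0.1 -0.1  0.3] rotvec [ 0.0002  0.0003 -0.0004] q5 [-0.34  0.56  1.49 -0.    1.09 -1.12]
F [-4.24  1.03  6.15] sd [0.49 0.46 0.39]
```

>>> {"fn": "send_rows", "kwargs": {"targets": [[1,0,0,0.0004,0,0,0],[1,0,0,0.0004,0,0,0],[1,0,0,0.0003,0,0,0],[1,0,0,0,0,0,0],[1,0,0,0,0,0,0],[1,0,0,0,0,0,0],[1,0,0,0,0,0,0],[1,0,0,0,0,0,0],[1,0,0,0,0,0,0],[1,0,0,0,0,0,0]]}}

```text
time_s: 25.8
eef_pos: [575.0, -77.1, 100.6]
ee_rot: [0.0, 0.383, 0.924, -0.0]
force: [-5.6, 0.5, 8.8]
grip_width: 0.251
grip_force: 69.9
```

```bash
python3 -c "
from h import *
to([574.8,-77,101.1]);F(8)"
```

```text
t 25.8 pos [575.  -77.1 100.6] F [-5.63  0.5   8.75] M [0.13 0.97 0.17] w 21.4 gf 69.9
 shift mm [ 0.2 -0.1 -0.5] rotvec [ 0.0002  0.0006 -0.0003] q5 [-0.34  0.56  1.49 -0.    1.09 -1.12]
F [-5.39  0.87  8.39] sd [0.43 0.33 0.31]
```

>>> {"fn": "send_rows", "kwargs": {"targets": [[1,0,0,0.0004,0,0,0],[1,0,0,0,0,0,0],[1,0,0,0,0,0,0],[1,0,0,0,0,0,0],[1,0,0,0,0,0,0],[1,0,0,0,0,0,0],[1,0,0,0,0,0,0],[1,0,0,0,0,0,0],[1,0,0,0,0,0,0],[1,0,0,0,0,0,0]]}}

```text
time_s: 27.45
eef_pos: [575.0, -77.1, 100.3]
ee_rot: [0.0, 0.383, 0.924, -0.0]
force: [-5.9, 0.8, 9.9]
grip_width: 0.25
grip_force: 70.0
```

```bash
python3 -c "
from h import *
to([574.8,-77,101.1]);F(4)"
```

```text
t 27.45 pos [575.  -77.1 100.3] F [-5.85  0.78  9.87] M [0.18 1.08 0.15] w 21.3 gf 70.0
 shift mm [ 0.2 -0.1 -0.8] rotvec [ 0.0002  0.0007 -0.0003] q5 [-0.34  0.56  1.49 -0.    1.09 -1.12]
F [-5.6   0.73  9.7 ] sd [0.27 0.39 0.16]
```

Net force was about 11.8 N, held for over a second. Lifting straight off.

>>> {"fn": "send_rows", "kwargs": {"targets": [[1,0,0,-0.001,0,0,0],[1,0,0,-0.002,0,0,0],[1,0,0,-0.002,0,0,0],[1,0,0,-0.003,0,0,0],[1,0,0,-0.004,0,0,0],[1,0,0,-0.006,0,0,0],[1,0,0,-0.01,0,0,0],[1,0,0,-0.012,0,0,0],[1,0,0,-0.01,0,0,0],[1,0,0,0,0,0,0]]}}

```text
time_s: 28.9
eef_pos: [575.2, -77.1, 150.6]
ee_rot: [0.001, 0.383, 0.924, 0.0]
force: [-3.4, -0.7, -2.0]
grip_width: 0.247
grip_force: 68.6
```

```bash
python3 -c "
from h import *
to([501.2,269.1,150])
a=cv2.imread('pics/side0.png')[:,:,::-1].astype(int)
S=ctrl.capture('side');b=S['img'].astype(int)
print(((a-b)[236:258,270:304].sum(2)//3)[::2,::2])"
```

```text
t 28.9 pos [575.2 -77.1 150.6] F [-3.4  -0.66 -1.99] M [0.02 0.56 0.12] w 21.0 gf 68.6
 shift mm [297.2 192.4   0.3] rotvec [ 0.0008  0.0016 -0.0004] q5 [-0.34  0.5   1.44 -0.    1.2  -1.12]
[[10 15 15 12 19 25 30 30 29 29 34 15 -1 -2 -5  0 -1]
 [11 16 21 30 27 15 22 21  6 17 27  1 -5 -7 -4 -3 -2]
 [30 35 26 24 14  3 -3 -7 -5 -3 -3 -4 -3 -7 -8  0 -2]
 [10 19  6  1  1 -3 -1 -2 -2 -4 -4 -5 -5 -4 -6 -5  1]
 [ 0 -3 -2 -2  0 -2 -5 -2  2  1 -5 -3 -3  0 -4  0 -5]
 [ 8 -5 -5 -2 -4 -4  2 -2  2  3  2 -1 -5 -2 -4 -1 -1]
 [ 2 -2  1 -2  1 -1 -5 -1  0 -4 -1 -4 -5 -5 -3 -4 -1]
 [-5 -1 -2 -2 -3 -4 -3 -4 -5 -4 -6  1 -3 -6 -4 -5 -5]
 [-1 -1 -1  2 -3  2  1 -2 -8 -1 -2 -3 -3 -3 -3 -4 -2]
 [-1  1 -3 -2 -4  0  0  0 -4 -4 -4 -3 -3  1 -6 -5  0]
 [-3 -7 -4 -4 -2 -2 -2 -3 -3 -2 -2 -3 -3 -7 -5 -4 -1]]
```

Apart from the arm's shadow the tag looks unchanged. Moving back above the stand, then straight down.

>>> {"fn": "send_rows", "kwargs": {"targets": [[1,0.02,0.013,0,0,0.001,0],[1,0.038,0.0245,0,0,0,0],[1,0.038,0.0245,0,0,0,0],[1,0.038,0.0245,0,0,0,0],[1,0.038,0.0245,0,0,0,0],[1,0.038,0.0245,0,0,0,0],[1,0.038,0.0245,0,0,0,0],[1,0.03,0.02,0,0,0,0],[1,0.0192,0.0124,0,0,0,0],[1,0,0,0,0,0,0]]}}

```text
time_s: 30.2
eef_pos: [499.3, 271.3, 149.4]
ee_rot: [-0.001, 0.382, 0.924, 0.0]
force: [-4.3, -0.4, -2.2]
grip_width: 0.252
grip_force: 68.7
```

```bash
python3 -c "
from h import *
to([501.2,269.1,108])"
```

```text
t 30.2 pos [499.3 271.3 149.4] F [-4.29 -0.38 -2.22] M [0.03 0.55 0.16] w 21.4 gf 68.7
 shift mm [-3.  -0.2 41.4] rotvec [-0.0007 -0.0018  0.0025] q5 [ 0.29  0.48  1.48  0.    1.19 -0.5 ]
```

>>> {"fn": "send_rows", "kwargs": {"targets": [[1,0,0,0,0,0,0],[1,0,0,0,0,0,0],[1,0,0,0.01,0,0,0],[1,0,0,0.01,0,0,0],[1,0,0,0.01,0,0,0],[1,0,0,0.006,0,0,0],[1,0,0,0,0,0,0],[1,0,0,0,0,0,0],[1,0,0,0,0,0,0],[1,0,0,0,0,0,0]]}}

```text
time_s: 31.45
eef_pos: [500.9, 269.3, 114.1]
ee_rot: [-0.0, 0.383, 0.924, 0.0]
force: [-4.5, 0.8, -2.1]
grip_width: 0.25
grip_force: 68.7
```

```bash
python3 -c "
from h import *
to([501.2,269.1,108]);F(4)"
```

```text
t 31.45 pos [500.9 269.3 114.1] F [-4.52  0.78 -2.15] M [0.02 0.6  0.16] w 21.3 gf 68.7
 shift mm [-0.3  0.1  6.1] rotvec [ 0.0004 -0.0008 -0.0004] q5 [ 0.29  0.52  1.51  0.    1.11 -0.5 ]
F [-4.33  0.54 -2.19] sd [0.28 0.61 0.34]
```

>>> {"fn": "send_rows", "kwargs": {"targets": [[1,-0.0003,0,0.003,0,0,0],[1,0,0,0.003,0,0,0],[1,0,0,0.002,0,0,0],[1,0,0,0.002,0,0,0],[1,0,0,0.002,0,0,0],[1,0,0,0.002,0,0,0],[1,0,0,0.002,0,0,0],[1,0,0,0.002,0,0,0],[1,0,0,0,0,0,0],[1,0,0,0,0,0,0]]}}

```text
time_s: 32.9
eef_pos: [501.1, 269.1, 95.9]
ee_rot: [-0.0, 0.383, 0.924, 0.0]
force: [-4.1, -0.4, -1.5]
grip_width: 0.247
grip_force: 68.7
```

```bash
python3 -c "
from h import *
to([501.2,269.1,71.4]);F(4)"
```

```text
t 32.9 pos [501.1 269.1  95.9] F [-4.12 -0.41 -1.54] M [-0.    0.57  0.17] w 21.0 gf 68.7
 shift mm [-0.1  0.1 24.5] rotvec [ 0.     -0.001  -0.0004] q5 [ 0.29  0.54  1.53  0.    1.07 -0.5 ]
F [-3.79  0.28 -2.35] sd [0.33 0.71 0.52]
```

No resistance in the socket. Continuing to just above home.

>>> {"fn": "send_rows", "kwargs": {"targets": [[1,0,0,0.003,0,0,0],[1,0,0,0.003,0,0,0],[1,0,0,0.003,0,0,0],[1,0,0,0.003,0,0,0],[1,0,0,0.003,0,0,0],[1,0,0,0.003,0,0,0],[1,0,0,0.003,0,0,0],[1,0,0,0.002,0,0,0],[1,0,0,0,0,0,0],[1,0,0,0,0,0,0]]}}

```text
time_s: 34.35
eef_pos: [501.1, 269.1, 73.0]
ee_rot: [-0.0, 0.383, 0.924, 0.0]
force: [-3.4, -0.5, -1.8]
grip_width: 0.248
grip_force: 68.7
```

```bash
python3 -c "
from h import *
to([501.2,269.1,71.4]);F(4)"
```

```text
t 34.35 pos [501.1 269.1  73. ] F [-3.35 -0.5  -1.82] M [0.04 0.58 0.14] w 21.1 gf 68.7
 shift mm [-0.1  0.1  1.6] rotvec [ 0.0002 -0.0009 -0.0004] q5 [ 0.29  0.57  1.55  0.    1.02 -0.5 ]
F [-3.33  0.44 -1.74] sd [0.55 0.62 0.22]
```

>>> {"fn": "send_rows", "kwargs": {"targets": [[1,0,0,0.001,0,0,0],[1,0,0,0.001,0,0,0],[1,0,0,0,0,0,0],[0.45,0,0,0,0,0,0],[0.35,0,0,0,0,0,0],[0.2,0,0,0,0,0,0],[0,0,0,0,0,0,0],[-0.5,0,0,0,0,0,0],[-1,0,0,0,0,0,0],[-1,0,0,0,0,0,0]], "squeeze": 20}}

```text
time_s: 35.8
eef_pos: [501.0, 269.1, 70.9]
ee_rot: [-0.0, 0.383, 0.924, 0.0]
force: [-4.5, -0.3, -0.1]
grip_width: 0.998
grip_force: 0.0
```

```bash
python3 -c "
from h import *
to([501.2,269.1,71.4])"
```

```text
t 35.8 pos [501.  269.1  70.9] F [-4.5  -0.26 -0.14] M [0.05 0.57 0.21] w 84.8 gf 0.0
 shift mm [-0.1  0.1 -0.5] rotvec [ 0.0001 -0.0009 -0.0004] q5 [ 0.29  0.58  1.55  0.    1.02 -0.5 ]
```

Lift up and move back toward the start side for a clear view.

>>> {"fn": "send_rows", "kwargs": {"targets": [[-1,0,0,-0.01,0,0,0],[-1,0,0,-0.02,0,0,0],[-1,0,0,-0.03,0,0,0],[-1,0,0,-0.04,0,0,0],[-1,0,0,-0.04,0,0,0],[-1,0.04,-0.005,-0.01,0,0,0],[-1,0.045,-0.006,0,0,0,0],[-1,0.045,-0.006,0,0,0,0],[-1,0.045,-0.006,0,0,0,0],[-1,0.03,0,0,0,0,0]]}}

```text
time_s: 37.05
eef_pos: [338.4, 398.7, 222.1]
ee_rot: [-0.0, 0.382, 0.924, 0.001]
force: [-2.5, 1.0, -0.0]
grip_width: 1.004
grip_force: 0.0
```

```bash
python3 -c "
from h import *
T,S=ctrl.capture('top'),ctrl.capture('side')
m=np.vstack([np.hstack([cv2.resize(c['img'][y:y+h,x:x+w],(400,300),interpolation=2) for c,x,y,w,h in r]) for r in [[(T,105,220,64,48),(T,275,185,80,60)],[(S,212,148,56,42),(S,252,225,72,54)]]])
cv2.imwrite('pics/end.png',m[:,:,::-1])
for n,c in(('top0',T),('side0',S)):
    a=cv2.imread('pics/'+n+'.png')[:,:,::-1].astype(int)
    x=slice(280,350),slice(185,255)
    b=c['img'].astype(int)
    print(n,[(k,np.abs((a-b)[y0:y1,x0:x1]).mean().round(2)) for k,(x0,x1,y0,y1) in ({'st':(115,165,225,270),'tag':(284,346,190,257)} if n=='top0' else {'st':(220,256,150,200),'tag':(258,316,228,278)}).items()])"
```

```text
top0 [('st', np.float64(3.08)), ('tag', np.float64(1.84))]
side0 [('st', np.float64(2.7)), ('tag', np.float64(2.33))]
```

View pics/end.png

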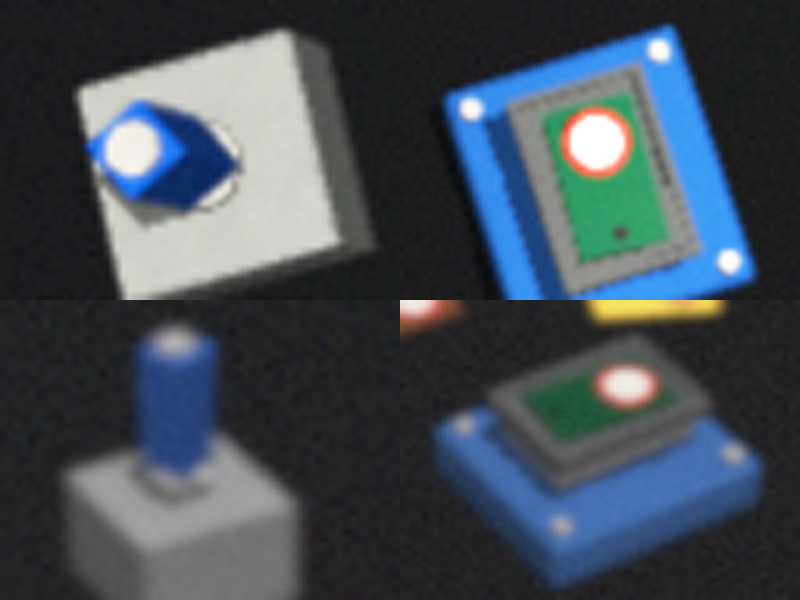

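The cap at crop (131,148), the collar and the stand look as at the start, and the disc at crop (597,142) has not moved. The punch is home and the tag is unshifted, so I'm handing in.

```bash
python3 -c "
from rig import ctrl
print(ctrl.finish_job())"
```

```text
the job is handed in; nothing more can be done
None
```

I pressed the tag at the disc with about 12 N for just over a second, put the blue punch back home in its stand and released it, and handed the job in. The tag and stand look unmoved in the final pictures; no verdict came back.

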